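# Peel the stuck cover tray and hold it over the light panel

### The arm

A 7-joint arm with a two-finger parallel gripper is mounted at the origin on a cart in front of the work surface, level with it; the furniture and walls round the work are solid. World frame = base frame: x ahead of the robot, y to its left, z up, the work surface at z = 0. Lengths are in m, angles in rad, forces in N, time in s.
With the tool pointing down it reaches from about 0.4 to 0.875 m from the base axis. Payload 19.3 kg.
Tool frame: the origin (TCP) lies at the very end of the fingers, on their centre line; the grasp point (between the pads) lies 19 mm behind it; z points along the fingers, y is the line along which they close (so a half turn about z gives the same grasp; the last joint's range is limited). The gripper opens to 85 mm and grips with 20 to 120 N. Pads are 22 mm wide; open, the fingers measure 114 mm over their backs; the gripper's body (76 mm by 85 mm) begins 54 mm behind the grasp point. The pads swing forward as they close: fully open they stand 13 mm farther back than shut.
Start: joints at [-1.219, 0.521, -0.036, 1.599, 0.021, 1.021, -0.113], TCP at [0.256, 0.57, 0.231] pointing down, gripper open.
Joint ranges: [-2.91, 2.91], [-0.3, 2.13], [-1.5, 1.42], [0.17, 2.43], [-1.26, 4.41], [0.16, 1.93], [-2.52, 2.52]. Speed limits (rad/s): [1.89, 1.89, 2.39, 2.39, 3.01, 3.01, 3.01].

### API

Orientations are given as [roll, pitch, yaw] about the fixed x, y, z axes, in that order (R = Rz(yaw) Ry(pitch) Rx(roll)).
In Python, from workcell import bot gives the robot as it stands.
- The arm moves only by the shell command python3 -m crank 'ROWS' [FORCE]. ROWS is a JSON object of lists of equal length, an entry for each row: "travel": the shift along the world's x, y, z in cm, a list of three; "turn": the turn, a rotation vector about the world's x, y, z in degrees, a list of three; "gripper": the closure, from 0 (fully open) to 1 (shut). A call has exactly 5 rows; each row is the pose to reach, as a shift and turn from the pose commanded when the call began; what a row does not reach only later rows make up. A row lasts 1/10 s, in which the tool goes at most 50 mm and 8.59 degrees, less where a joint would pass 70% of its speed; a pose out of reach is approached as far as the arm can. A call with a gripper value outside its range is refused whole. The fingers move at their own pace and stop on an object; FORCE is the grip in N (left out, the last holds). Time passes only in rows, so rows that repeat a pose let the fingers close, or fill a call up. It gives the time, the measured TCP pose, the force, the opening and the grip force at its end, in the units of the state.
- bot.observe(): the state, without advancing time (a new reading comes with each control period).
- bot.grab_frame(name): name is "scene" or "top" or "wrist"; returns a dict with "pixels" (480x640x3 uint8, red, green, blue), "fx", "fy", "cx", "cy" (pixels), "dist" ([k1, k2, p1, p2, k3] as OpenCV has them; the pictures are not rectified), "extrinsics" (4x4, takes a point from world to camera coordinates). Camera axes: x right, y down, z forward; pixel columns grow to the right and rows downward; lengths in m; the calibration is good to about 2 mm. A picture is of the moment at which its call begins. There is no depth.
- bot.job_done(): hands the job in; it is judged then, once.
The state is a dict: "clock": time; "qpos": joint angles; "qd": joint speeds; "joint_efforts": joint torques, N m; "position": TCP position; "tool_rot": TCP orientation; "force": force on the tool from outside, world axes, zero at the start; "moment": the same for the moment, N m; "grip_width": finger opening in m; "finger_force": force on a finger pad.
Only numpy, scipy, OpenCV 4.12 (cv2) and the standard library are available. Lean on these libraries where they do the work, as an engineer would, in place of code of your own. Each camera call takes 0.05 s, during which the arm holds its last target. There are 200 camera calls.

### The job

The cover tray sticks in the spring clips of the tray it is nested in and has to be checked for cracks. Slide the tape reel that holds it down up off its spindle and lay it flat on the bare bench; then take the cover tray by its corner lug and peel it, raising the lug corner first while the opposite corner stays down, so that the lower tray stays in its nest. Finish still holding the cover tray in the gripper, level and right way up, over the middle of the light panel about 15 cm above the bench, and leave the oil dropper alone.

Things in the scene. Friction and masses are not known exactly. Their poses are not given: they have to be found in the camera images.
- nest: fixed holder for the stack: dark steel plate 130 (x) x 168 (y, from -114 to +54) x 10 mm with a grey frame 120 x 100 mm, top 36 mm above the bench, centred on the origin. Origin on the bench under the frame's centre; axes parallel to both trays'. A steel spindle stands 70 mm from it towards -y: shoulder 34 mm diameter up to z 54 mm, then a pin 18 mm diameter up to 99 mm
- spindle_top (a point): top centre of the spindle pin, 99 mm above the bench
- tape_reel: pale paper-tape reel, a wound ring, outer diameter 60, hole 26, 22 mm high; it sits on the spindle's shoulder, its underside 54 mm above the bench, and overlaps the middle of the cover tray's -y rim by 10 mm, 2 mm above it. Origin: centre of its underside; z along its axis
- cover_tray: top tray of the nested stack, white formed plastic, rim outline 120 (x) x 100 (y) mm, rim 8 mm wide and 8 high, basin reaching 16 mm below the rim's underside, 70 g. Origin: centre of the rim's underside (44 mm above the bench at the start), z up. It sticks in the lower tray's four spring clips, each rubbing on its rim with about 0.7 N until it is lifted 5 mm there
- lug (a point): centre of the top edge of the cover tray's grip lug, an upright rib 9 mm thick, 28 mm wide at the (-x, +y) corner, rising 25 mm above the rim's top to 77 mm above the bench; its two flat faces look along the tray's diagonal, direction (-55, +45) in tray axes. The point lies at (-49, 39, 33) mm in the cover tray's frame
- cover_far (a point): underside of the cover tray's rim at the corner diagonally across from the lug, at (56, -46, 0) mm in its frame. Lifted level, the four clips can carry the lower tray along; turning the cover slowly by about 0.28 rad about this corner frees the clips one after the other, and it can then be lifted away
- lower_tray: the tray under the cover, the same white formed tray without a lug, about 220 g, loose in the grey frame, with four small steel spring clips 14 mm wide and 4 mm thick outside its +y and -y rims, at x = 31 and 51 mm, reaching 4.5 mm up the cover's rim. Origin: centre of its rim's underside, 36 mm above the bench; z up
- lower_far (a point): top of the lower tray's rim just under cover_far, at (56, -46, 8) mm in its frame
- light_panel: fixed flat inspection light panel, 140 (x) x 180 (y) x 10 mm, aluminium frame with a white face. Origin: centre of its underside on the bench. It lies left of the tall jig in the middle of the bench; tall brown boards, over 0.3 m high, stand behind it towards the middle: swing across close to the robot and high
- oil_dropper: small brown bottle with a black nozzle, 34 mm diameter, 112 mm high, standing loose on the bench. Origin: centre of its underside
There are look-alikes about, which are no part of the job. Of the things shaped like the tape_reel, the white one is meant.

How it is judged:
By the outcome, as a careful person would: the job done as asked, in the order asked, and still so for the second after the job is handed in, while the arm keeps its last pose, push and grip.
It also fails if it takes over 67 s, if anything falls off the work surface, if the arm or the gripper's body presses on something with over 40 N, if the wrist force passes 120 N, or if a joint passes its speed limit or range.

## Working session

There is one attempt and no reset: what is moved stays moved. The work goes in short steps, Python scripts to look and compute and a shell command to move; the robot and the scene stay as the last step left them, time stands still between calls to the robot, and variables do not carry over. Pictures are saved under pics/ and viewed, at most 10 in all, crops included, and the job is handed in when it is done.

```bash
mkdir -p pics; ls; python3 - <<'E'
from workcell import bot
import cv2,numpy as np
s=bot.observe();print(s)
for n in("scene","top"):
    f=bot.grab_frame(n);cv2.imwrite(f"pics/{n}0.png",cv2.cvtColor(f["pixels"],cv2.COLOR_RGB2BGR))
    E=np.array(f["extrinsics"]);print(n,f["fx"],f["fy"],f["cx"],f["cy"],f["dist"],E.round(4).tolist())
E
```

```text
pics
{'clock': 0.0, 'qpos': array([-1.21921984,  0.52201863, -0.03629886,  1.5999572 ,  0.02121065,
        1.02108207, -0.11280824]), 'qd': array([ 0.00191079, -0.00095794, -0.00042829, -0.00126859,  0.00124118,
        0.00193658, -0.00023638]), 'joint_efforts': array([-1.20758928e-04, -9.27100396e+01,  1.98000446e+00, -3.69920218e+01,
        1.78606447e-02,  8.35432496e-03, -3.20570621e-05]), 'position': array([0.25578731, 0.5699251 , 0.23074136]), 'tool_rot': array([-3.14051700e+00,  9.83816835e-05,  2.71977791e+00]), 'force': array([ 0.19021341, -0.47171153, -0.46348147]), 'moment': array([0.00396088, 0.02677537, 0.01705619]), 'finger_force': 0.0, 'grip_width': 0.08524079221289035}
scene 604.038110164721 604.038110164721 318.9745685092093 236.4369235672925 [-0.19857414  0.          0.          0.          0.        ] [[0.6646, -0.7471, -0.0089, -0.4607], [-0.3726, -0.321, -0.8707, 0.252], [0.6477, 0.582, -0.4917, 1.4975], [0.0, 0.0, 0.0, 1.0]]
top 460.8766570351214 460.8766570351214 316.964984775654 240.61996797427048 [0.04097453 0.         0.         0.         0.        ] [[0.0242, -0.9995, 0.0222, -0.1766], [-0.998, -0.0254, -0.0572, 0.5448], [0.0577, -0.0207, -0.9981, 1.5856], [0.0, 0.0, 0.0, 1.0]]
```

View pics/scene0.png

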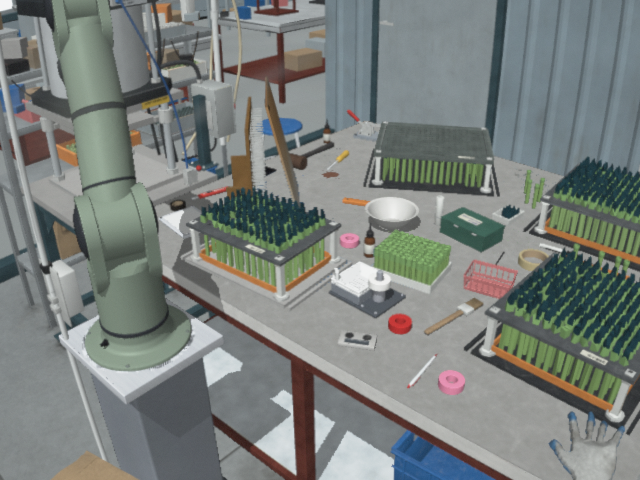

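View pics/top0.png

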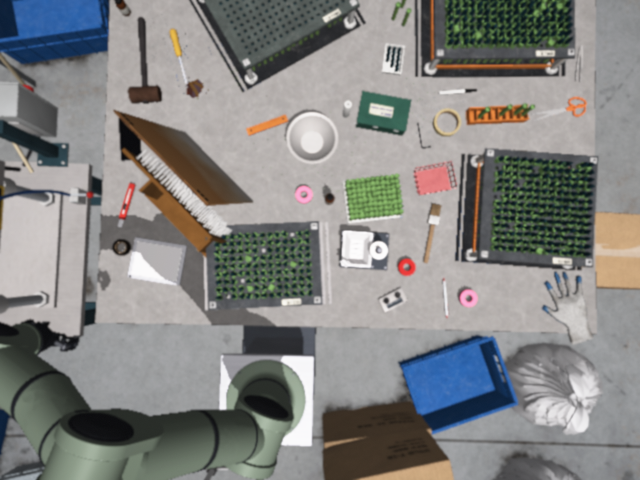

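The scene view shows the stack at about (365,285). In the top view it is at (363,249), with the spindle towards image right (-y). Reel-like rings in the top view are white (379,250), pink (304,194) and (468,297), red (406,266), tan (446,122) and black (121,247). The white one sits on the spindle, so it is the one meant. The light panel is at (157,260) and the dropper at (328,195). Next I'll confirm this in one enlarged crop.

```bash
cat > h.py <<'E'
import cv2,numpy as np
from workcell import bot
def cal(f):
    K=np.array([[f["fx"],0,f["cx"]],[0,f["fy"],f["cy"]],[0,0,1]]);return K,np.array(f["dist"],float),np.array(f["extrinsics"])
def ray(f,px):
    K,d,E=cal(f);p=cv2.undistortPoints(np.array(px,float).reshape(-1,1,2),K,d).reshape(-1,2)
    R=E[:3,:3];return -R.T@E[:3,3],np.c_[p,np.ones(len(p))]@R
def plane(f,px,z):
    c,d=ray(f,px);return c+d*((z-c[2])/d[:,2])[:,None]
def proj(f,P):
    K,d,E=cal(f);return cv2.projectPoints(np.array(P,float).reshape(-1,3),E[:3,:3],E[:3,3],K,d)[0].reshape(-1,2)
def tri(f,a,g,b):
    (c,d),(e,h)=ray(f,[a]),ray(g,[b]);d=d[0]/np.linalg.norm(d);h=h[0]/np.linalg.norm(h)
    A=np.eye(3)-np.outer(d,d);B=np.eye(3)-np.outer(h,h);return np.linalg.solve(A+B,A@c+B@e)
def bgr(f): return cv2.cvtColor(f["pixels"],cv2.COLOR_RGB2BGR)
E
python3 - <<'E'
import cv2,numpy as np
t=cv2.imread("pics/top0.png");s=cv2.imread("pics/scene0.png")
z=lambda i,x,y,w,h,k:cv2.resize(i[y:y+h,x:x+w],None,fx=k,fy=k,interpolation=cv2.INTER_CUBIC)
a=z(t,330,220,66,55,6);b=z(s,325,255,85,63,4.66)
c=z(t,120,230,75,60,5); d=z(t,310,180,50,36,6)
im=np.zeros((600,800,3),np.uint8)
im[:330,:396]=a;im[:b.shape[0],400:400+b.shape[1]]=b[:,:400]
im[300:600,0:375]=im[300:600,0:375];im[340:600,:375]=c[:260];im[340:340+216,400:700]=d
cv2.imwrite("pics/crop1.png",im)
E
```

```text
(no output)
```

View pics/crop1.png

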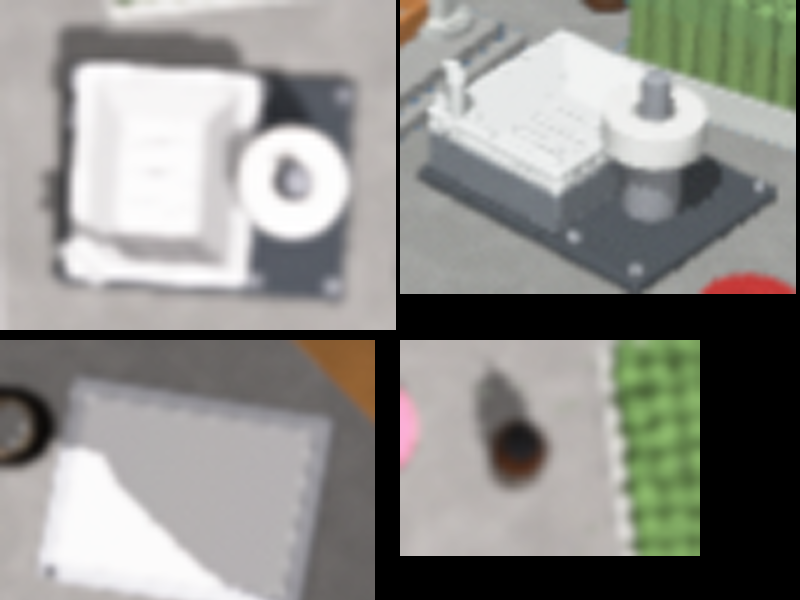

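The crop confirms it: the white reel is on the spindle (top image ~(379,250)), the cover lug is at the stack's lower-left corner (~(345,262)), the panel corners are visible, and the dropper is at (329,198).

```bash
cat > m.py <<'E'
from h import *
t=bot.grab_frame("top");s=bot.grab_frame("scene")
S=tri(t,(378.8,249.7),s,(380.2,270.5));L=tri(t,(345,262.5),s,(337,268.3))
print("spindle",S.round(4),"lug",L.round(4))
print("spindle plane",plane(t,[(378.8,249.7)],.099).round(4),plane(s,[(380.2,270.5)],.099).round(4))
print("lug plane",plane(t,[(345,262.5)],.077).round(4),plane(s,[(337,268.3)],.077).round(4))
c=plane(t,[(386.7,269.5),(389.2,233),(339.2,267.5)],.01);print("plate",c.round(4))
e=c[0]-c[2];print("yaw from -x edge",np.degrees(np.arctan2(e[0],-e[1])).round(2))
p=plane(t,[(135,238),(186,246),(128,277)],.01);print("panel",p.round(4),(p[1]+p[2])[:2]/2)
# white reel circle in top
g=t["pixels"].astype(int);hsv=cv2.cvtColor(t["pixels"],cv2.COLOR_RGB2HSV)
w=cv2.resize(((hsv[...,2]>170)&(hsv[...,1]<40)).astype(np.uint8)[220:275,330:396],None,fx=8,fy=8,interpolation=cv2.INTER_CUBIC)
R=plane(t,[(330+294/6,220+182/6)],.076);print("reel c",R.round(4))
print("dropper",plane(t,[(310+517/6,180+(460-340)/6)],.0).round(4), tri(t,(310+520/6-400/6,180+100/6),s,(370,233)).round(3))
# rim edges of tray: upper (+x) edge and lower(-x) edge direction at z=.052
q=plane(t,[(330+85/6,220+64/6),(330+262/6,220+72/6),(330+78/6,220+75/6),(330+70/6,220+235/6),(330+245/6,220+287/6),(330+65/6,220+280/6)],.052);print(q.round(4))
e=q[0]-q[1];print("yaw",np.degrees(np.arctan2(-e[0],e[1])));e=q[2]-q[3];print("yaw",np.degrees(np.arctan2(e[1],e[0])));
e=q[5]-q[4];print("yaw",np.degrees(np.arctan2(-e[0],e[1])))
E
python3 m.py
```

```text
spindle [ 0.5202 -0.3672  0.1   ] lug [ 0.4754 -0.2576  0.083 ]
spindle plane [[ 0.5194 -0.3664  0.099 ]] [[ 0.5225 -0.3671  0.099 ]]
lug plane [[ 0.4747 -0.2572  0.077 ]] [[ 0.4835 -0.2524  0.077 ]]
plate [[ 0.4547 -0.4089  0.01  ]
 [ 0.5826 -0.4158  0.01  ]
 [ 0.4575 -0.2429  0.01  ]]
yaw from -x edge -0.99
panel [[0.5425 0.4637 0.01  ]
 [0.5192 0.2894 0.01  ]
 [0.4082 0.4808 0.01  ]] [0.46371735 0.38512474]
reel c [[ 0.5183 -0.3706  0.076 ]]
dropper [[ 0.7012 -0.4404  0.    ]] [ 0.695 -0.202  0.078]
[[ 0.5833 -0.2542  0.052 ]
 [ 0.5814 -0.3551  0.052 ]
 [ 0.577  -0.2504  0.052 ]
 [ 0.486  -0.2477  0.052 ]
 [ 0.459  -0.3476  0.052 ]
 [ 0.4605 -0.2454  0.052 ]]
yaw -1.1159668103893443
yaw -1.6600511965739086
yaw -0.8118097835289183
```

```bash
python3 -m crank '{"travel":[[0,0,5],[0,0,10],[0,0,15],[0,0,20],[0,0,25]],"turn":[[0,0,0],[0,0,0],[0,0,0],[0,0,0],[0,0,0]],"gripper":[0,0,0,0,0]}'
python3 -m crank '{"travel":[[1.5,-4,0],[3,-8,0],[4.5,-12,0],[6,-16,0],[7.5,-20,0]],"turn":[[0,0,-3],[0,0,-6],[0,0,-9],[0,0,-12],[0,0,-16]],"gripper":[0,0,0,0,0]}'; python3 -c "
from h import *
s=bot.observe();print(s['qpos'],s['position'],s['tool_rot'])"
```

```text
clock: 0.7
position: [0.2557, 0.5697, 0.4836]
tool_rot: [3.141, -0.0, 2.72]
force: [0.5, -0.1, -1.1]
grip_width: 0.0853
finger_force: 0.0
clock: 1.2
position: [0.3312, 0.3684, 0.4812]
tool_rot: [3.142, -0.0, 2.438]
force: [0.3, -0.5, 0.7]
grip_width: 0.0854
finger_force: 0.0
[-1.03898473  0.13586279  0.09468232  1.52243612 -0.01304753  1.4838764
 -0.07654769] [0.33119215 0.3683829  0.48124419] [ 3.14158187e+00 -1.94229654e-04  2.43828604e+00]
```

```bash
python3 -m crank '{"travel":[[1.6,-4.6,0],[3.2,-9.2,0],[4.6,-13.8,0],[5.8,-18.4,0],[7,-23,0]],"turn":[[0,0,-3],[0,0,-6],[0,0,-9],[0,0,-12],[0,0,-15]],"gripper":[0,0,0,0,0]}' | head -3
python3 -m crank '{"travel":[[1,-4.8,0],[2,-9.6,0],[3,-14.4,0],[4,-19.2,0],[5,-24,0]],"turn":[[0,0,-4],[0,0,-8],[0,0,-12],[0,0,-15],[0,0,-18]],"gripper":[0,0,0,0,0]}'|head -3
python3 -m crank '{"travel":[[1,-4.6,0],[2,-9.2,0],[3,-13.8,0],[4,-18.4,0],[5,-23,0]],"turn":[[0,0,-4],[0,0,-8],[0,0,-12],[0,0,-15],[0,0,-18]],"gripper":[0,0,0,0,0]}' ; python3 -c "
from h import *
s=bot.observe();print(s['qpos'])"
```

```text
clock: 1.7
position: [0.4009, 0.1381, 0.4814]
tool_rot: [3.141, -0.0, 2.177]
clock: 2.2
position: [0.4507, -0.1018, 0.4816]
tool_rot: [3.141, -0.0, 1.863]
clock: 2.7
position: [0.5012, -0.3315, 0.481]
tool_rot: [-3.141, -0.0, 1.549]
force: [0.7, 0.8, 1.1]
grip_width: 0.0854
finger_force: 0.0
[-0.00852859  0.42088445  0.79538169  1.2816233  -0.29613783  1.5571077
  0.72393975]
```

```bash
python3 -m crank '{"travel":[[0.5,-1,-4.8],[1,-2,-9.6],[1.5,-3,-14.2],[1.9,-3.6,-18.6],[1.9,-3.6,-23]],"turn":[[0,0,0],[0,0,0],[0,0,0],[0,0,0],[0,0,0]],"gripper":[0,0,0,0,0]}'
python3 -c "
from h import *
import pickle
f=bot.grab_frame('wrist');cv2.imwrite('pics/w1.png',bgr(f));pickle.dump(f,open('w1.pkl','wb'));s=bot.observe();print(s['qpos'],s['position'])
o=np.array([.523,-.297]);a=-.026;R=np.array([[np.cos(a),-np.sin(a)],[np.sin(a),np.cos(a)]])
for n,p in dict(sp=(0,-.07,.099),lug=(-.049,.039,.077),c1=(-.06,-.05,.052),c2=(.06,-.05,.052),c3=(.06,.05,.052),p1=(-.065,-.114,.01),p2=(.065,-.114,.01)).items(): print(n,proj(f,[*(o+R@np.array(p[:2])),p[2]]).round(1))
"
```

```text
clock: 3.2
position: [0.5198, -0.3664, 0.2492]
tool_rot: [-3.141, 0.0, 1.55]
force: [1.1, -0.7, 0.0]
grip_width: 0.0857
finger_force: 0.0
[ 0.08710581  0.62468368  0.69142619  1.58288245 -0.42990118  1.10032917
  0.86604217] [ 0.51780693 -0.36398034  0.24246148]
sp [[328.6 225.1]]
lug [[264.8  78. ]]
c1 [[260.1 189.8]]
c2 [[396.8 190.5]]
c3 [[403.1  68.3]]
p1 [[264.4 245.7]]
p2 [[391.  246.4]]
```

View pics/w1.png

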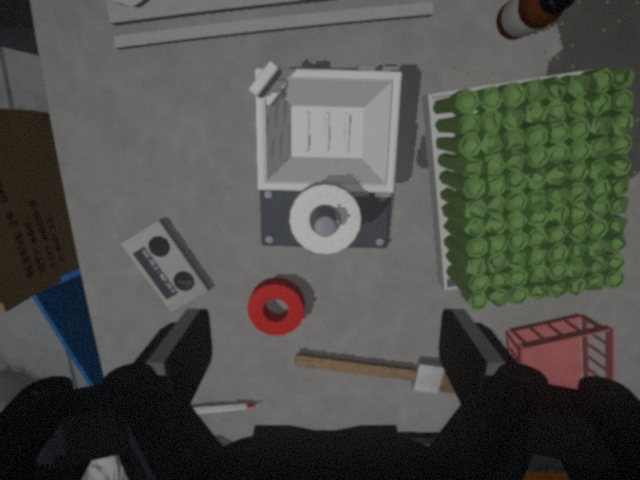

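The wrist view agrees with my model: pin top at (326,227), lug at (265,79), plate corners at (263,247) and (389,247). The fingers close along the nest's x, clear of the tray.

```bash
python3 -m crank '{"travel":[[0.1,-0.2,-4],[0.1,-0.2,-8],[0.1,-0.2,-11.5],[0.1,-0.2,-14.5],[0.1,-0.2,-16.5]],"turn":[[0,0,0],[0,0,0],[0,0,0],[0,0,0],[0,0,0]],"gripper":[0,0,0,0,0]}' 30
python3 -m crank '{"travel":[[0,0,-1.2],[0,0,-2.4],[0,0,-3.4],[0,0,-4],[0,0,-4]],"turn":[[0,0,0],[0,0,0],[0,0,0],[0,0,0],[0,0,0]],"gripper":[0,0,0,0,0]}' 
python3 -m crank '{"travel":[[0,0,0],[0,0,0],[0,0,0],[0,0,0],[0,0,0]],"turn":[[0,0,0],[0,0,0],[0,0,0],[0,0,0],[0,0,0]],"gripper":[0.2,0.4,0.6,0.6,0.6]}' 30
```

```text
clock: 3.75
position: [0.5209, -0.3673, 0.0852]
tool_rot: [-3.141, -0.001, 1.551]
force: [0.3, -0.3, 1.2]
grip_width: 0.0857
finger_force: 0.0
clock: 4.25
position: [0.5208, -0.3677, 0.046]
tool_rot: [-3.141, -0.0, 1.55]
force: [1.0, -0.2, -0.8]
grip_width: 0.0855
finger_force: 0.0
clock: 4.75
position: [0.5212, -0.368, 0.0471]
tool_rot: [3.141, 0.0, 1.55]
force: [-0.5, 0.6, 5.9]
grip_width: 0.0578
finger_force: 31.9
```

```bash
python3 -m crank '{"travel":[[0,0,0.5],[0,0,1.5],[0,0,2.5],[0,0,3.5],[0,0,4.5]],"turn":[[0,0,0],[0,0,0],[0,0,0],[0,0,0],[0,0,0]],"gripper":[0.6,0.6,0.6,0.6,0.6]}' 
python3 -m crank '{"travel":[[0,0,2],[0,0,4],[0,0,6],[0,0,8],[0,0,8]],"turn":[[0,0,0],[0,0,0],[0,0,0],[0,0,0],[0,0,0]],"gripper":[0.6,0.6,0.6,0.6,0.6]}' 
python3 - <<'E'
from h import *
f=bot.grab_frame("scene");cv2.imwrite("pics/s2.png",cv2.resize(bgr(f)[180:420,280:520],None,fx=2.4,fy=2.4))
t=bot.grab_frame("top")
print(proj(t,[.36,-.535,0]),proj(f,[.36,-.535,0]), (proj(f,[.36,-.535,0])-[280,180])*2.4)
E
```

```text
clock: 5.25
position: [0.5211, -0.3679, 0.0925]
tool_rot: [3.141, 0.0, 1.55]
force: [-0.2, 0.3, -0.9]
grip_width: 0.0576
finger_force: 32.5
clock: 5.75
position: [0.5217, -0.3686, 0.1743]
tool_rot: [3.138, 0.002, 1.55]
force: [-0.0, -0.7, -0.7]
grip_width: 0.0584
finger_force: 32.5
[[421.78458489 297.49435923]] [[393.98972073 358.29189305]] [[273.57532976 427.90054332]]
```

View pics/s2.png

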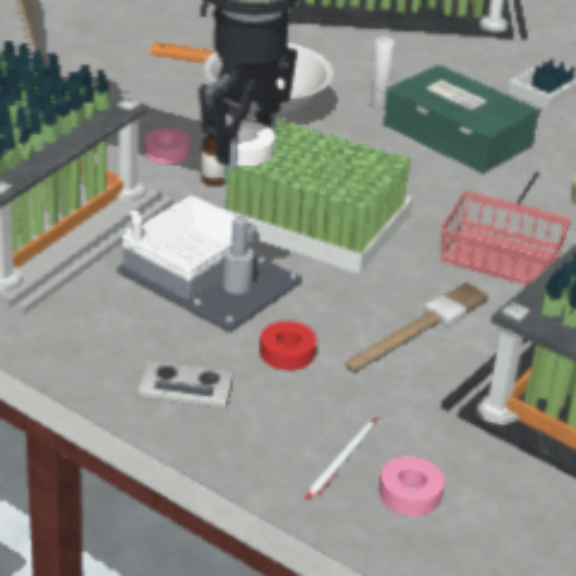

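```bash
python3 -m crank '{"travel":[[-3,-3,0],[-6.2,-6.4,0],[-9.6,-10,0],[-13,-13.6,0],[-16,-16.7,0]],"turn":[[0,0,0],[0,0,0],[0,0,0],[0,0,0],[0,0,0]],"gripper":[0.6,0.6,0.6,0.6,0.6]}' 
python3 -m crank '{"travel":[[0,0,-4],[0,0,-8],[0,0,-11.5],[0,0,-14],[0,0,-15.5]],"turn":[[0,0,0],[0,0,0],[0,0,0],[0,0,0],[0,0,0]],"gripper":[0.6,0.6,0.6,0.6,0.6]}' 
python3 -m crank '{"travel":[[0,0,-0.3],[0,0,-0.6],[0,0,-0.9],[0,0,-1.1],[0,0,-1.1]],"turn":[[0,0,0],[0,0,0],[0,0,0],[0,0,0],[0,0,0]],"gripper":[0.6,0.6,0.6,0.6,0.6]}' ; python3 -c "
from h import *
s=bot.observe();print(s['qpos'],s['position'],s['force'])"
```

```text
clock: 6.35
position: [0.3585, -0.536, 0.1705]
tool_rot: [-3.14, -0.001, 1.55]
force: [0.6, -0.2, -1.4]
grip_width: 0.0577
finger_force: 32.5
clock: 6.85
position: [0.3599, -0.5336, 0.0134]
tool_rot: [-3.139, -0.003, 1.55]
force: [-0.0, 1.1, 0.2]
grip_width: 0.058
finger_force: 32.5
clock: 7.35
position: [0.3611, -0.5349, 0.0057]
tool_rot: [3.141, 0.0, 1.551]
force: [0.1, -0.1, -0.6]
grip_width: 0.058
finger_force: 32.5
[ 0.58396174  0.91377992  0.47830479  1.6887511  -0.60849392  0.69151714
  1.36265045] [ 0.36113256 -0.53491456  0.00570205] [ 0.13707689 -0.11695973 -0.623526  ]
```

```bash
python3 -m crank '{"travel":[[0,0,-0.1],[0,0,-0.2],[0,0,-0.3],[0,0,-0.3],[0,0,-0.3]],"turn":[[0,0,0],[0,0,0],[0,0,0],[0,0,0],[0,0,0]],"gripper":[0.6,0.6,0.6,0.6,0.6]}' | grep -E "pos|force"
python3 -m crank '{"travel":[[0,0,-0.1],[0,0,-0.2],[0,0,-0.3],[0,0,-0.3],[0,0,-0.3]],"turn":[[0,0,0],[0,0,0],[0,0,0],[0,0,0],[0,0,0]],"gripper":[0.6,0.6,0.6,0.6,0.6]}'| grep -E "pos|force"
```

```text
position: [0.3609, -0.5348, 0.0023]
force: [-0.7, 0.0, -0.2]
finger_force: 32.5
position: [0.3609, -0.5348, -0.0007]
force: [-0.1, 0.0, -0.9]
finger_force: 32.5
```

```bash
python3 -m crank '{"travel":[[0,0,-0.1],[0,0,-0.2],[0,0,-0.2],[0,0,-0.2],[0,0,-0.2]],"turn":[[0,0,0],[0,0,0],[0,0,0],[0,0,0],[0,0,0]],"gripper":[0.6,0.6,0.6,0.6,0.6]}' | grep -E "pos|force"
python3 -m crank '{"travel":[[0,0,-0.1],[0,0,-0.2],[0,0,-0.2],[0,0,-0.2],[0,0,-0.2]],"turn":[[0,0,0],[0,0,0],[0,0,0],[0,0,0],[0,0,0]],"gripper":[0.6,0.6,0.6,0.6,0.6]}'| grep -E "pos|force"
```

```text
position: [0.3609, -0.5348, -0.0027]
force: [-0.5, -0.7, -0.8]
finger_force: 32.5
position: [0.3609, -0.5349, -0.0044]
force: [-0.5, 1.2, 6.2]
finger_force: 36.1
```

```bash
python3 -m crank '{"travel":[[0,0,0],[0,0,0],[0,0,0],[0,0,0.2],[0,0,0.5]],"turn":[[0,0,0],[0,0,0],[0,0,0],[0,0,0],[0,0,0]],"gripper":[0.3,0.2,0.1,0,0]}' 
python3 -m crank '{"travel":[[0,0,1],[0,0,3],[0,0,7],[0,0,11],[0,0,16]],"turn":[[0,0,0],[0,0,0],[0,0,0],[0,0,0],[0,0,0]],"gripper":[0,0,0,0,0]}'
python3 - <<'E'
from h import *
f=bot.grab_frame("scene");g=bot.grab_frame("wrist")
im=np.hstack([cv2.resize(bgr(f)[250:400,320:460],None,fx=2.5,fy=2.5)[:360],cv2.resize(bgr(g),(440,330))[0:330].copy() if 0 else cv2.copyMakeBorder(cv2.resize(bgr(g),(440,330)),0,30,0,0,cv2.BORDER_CONSTANT)])
cv2.imwrite("pics/s3.png",im);print(im.shape)
print(bot.observe()["qpos"])
E
```

```text
clock: 9.85
position: [0.3608, -0.5347, 0.0003]
tool_rot: [-3.141, -0.0, 1.55]
force: [0.1, -0.3, 1.1]
grip_width: 0.0851
finger_force: 0.0
clock: 10.35
position: [0.3604, -0.5342, 0.1618]
tool_rot: [-3.141, -0.001, 1.55]
force: [0.3, -0.1, 0.6]
grip_width: 0.0855
finger_force: 0.0
(360, 790, 3)
[ 0.50014876  0.71180265  0.62241181  1.6258103  -0.48646743  0.95417369
  1.27001628]
```

View pics/s3.png

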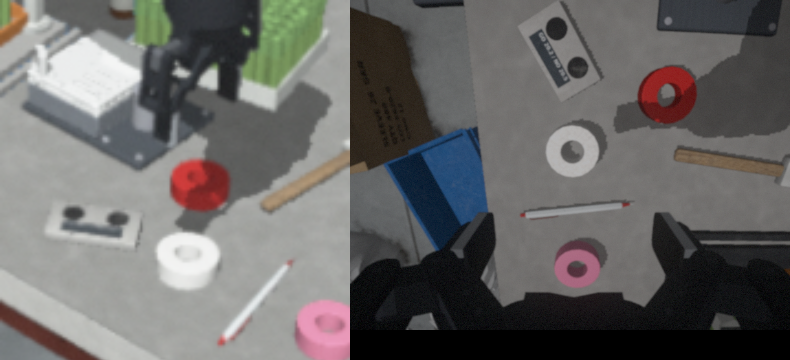

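```bash
python3 -c "
from h import *
import pickle
f=pickle.load(open('w1.pkl','rb'));E=f['extrinsics'];print('cam',(-E[:3,:3].T@E[:3,3]).round(3),E[:3,:3].round(2).tolist())
t=cv2.imread('pics/top0.png');s=cv2.imread('pics/scene0.png')
z=lambda i,x,y,w,h,k:cv2.resize(i[y:y+h,x:x+w],None,fx=k,fy=k,interpolation=cv2.INTER_CUBIC)
im=np.zeros((420,800,3),np.uint8);im[:400,:400]=z(t,250,215,100,100,4);im[:420,400:]=z(s,240,200,100,105,4)
cv2.imwrite('pics/jig.png',im)"
```

```text
cam [ 0.52  -0.295  0.393] [[1.0, -0.02, -0.0], [-0.02, -0.96, 0.28], [-0.01, -0.28, -0.96]]
```

View pics/jig.png

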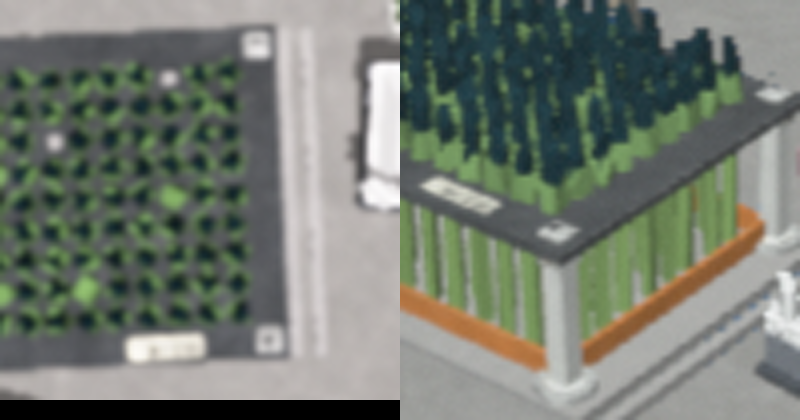

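The jig's near plate corner is at top (322,304) and scene (281,265). Its plants are set back about 10 mm from the plate edge.

```bash
python3 -c "
from h import *
t=bot.grab_frame('top');s=bot.grab_frame('scene')
print(tri(t,(321.75,303.75),s,(281.25,265.5)))
# plan: peel about cover_far
a=-.026;R=np.array([[np.cos(a),-np.sin(a)],[np.sin(a),np.cos(a)]])
o=np.array([.523,-.297]);far=np.r_[o+R@[.056,-.046],.044];lug=np.r_[o+R@[-.049,.039],.077]
print('far',far,'lug',lug)
d=R@np.array([-55,45.])/np.hypot(55,45);ax=np.cross([d[0],d[1],0],[0,0,1]);print('d',d,'axis',ax)
from scipy.spatial.transform import Rotation as Ro
g=lug.copy();g[2]=.056
for th in (0,4,8,12,16,18,20):
  p=far+Ro.from_rotvec(np.radians(th)*ax).apply(g-far);print(th,((p-g)*100).round(2),(th*ax).round(2))
"
```

```text
[ 0.34106206 -0.18238926  0.12489607]
far [ 0.57778521 -0.34444029  0.044     ] lug [ 0.47503045 -0.25673932  0.077     ]
d [-0.75723339  0.65314439] axis [ 0.65314439  0.75723339 -0.        ]
0 [0. 0. 0.] [ 0.  0. -0.]
4 [ 0.09 -0.08  0.94] [ 2.61  3.03 -0.  ]
8 [ 0.23 -0.19  1.87] [ 5.23  6.06 -0.  ]
12 [ 0.41 -0.36  2.78] [ 7.84  9.09 -0.  ]
16 [ 0.65 -0.56  3.68] [10.45 12.12 -0.  ]
18 [ 0.78 -0.67  4.12] [11.76 13.63 -0.  ]
20 [ 0.93 -0.8   4.55] [13.06 15.14 -0.  ]
```

```bash
python3 -m crank '{"travel":[[1.5,2,3],[3,5,6],[4.5,8.5,8],[6,12.5,9],[7,16,10]],"turn":[[0,0,-4],[0,0,-8],[0,0,-12],[0,0,-16],[0,0,-20]],"gripper":[0,0,0,0,0]}' |head -3
python3 -m crank '{"travel":[[1.2,3,0],[2.4,6,0],[3.6,9,0],[4.4,11.8,0],[4.4,11.8,-2]],"turn":[[0,0,-5],[0,0,-10],[0,0,-15],[0,0,-19.6],[0,0,-19.6]],"gripper":[0,0,0,0,0]}'|head -3
python3 -m crank '{"travel":[[0,0,-3],[0,0,-5],[0,0,-6],[0,0,-6],[0,0,-6]],"turn":[[0,0,0],[0,0,0],[0,0,0],[0,0,0],[0,0,0]],"gripper":[0,0,0,0,0]}'
python3 - <<'E'
from h import *
f=bot.grab_frame("wrist");s=bot.observe();print(s['qpos'],s['position'],s['tool_rot'])
L=proj(f,[.475,-.2567,.077])[0];print(L)
a=Ra=np.radians(139.2);u=np.array([np.cos(a),np.sin(a),0]);v=np.array([-u[1],u[0],0])
c=np.array([.475,-.2567,.077]);q=proj(f,[c+.0045*i*u+.014*j*v for i,j in((1,1),(1,-1),(-1,-1),(-1,1))])
x,y=np.maximum(L-[65,50],0).astype(int);im=cv2.resize(bgr(f)[y:y+100,x:x+130],None,fx=6,fy=6,interpolation=cv2.INTER_CUBIC)
raw=im.copy();cv2.polylines(im,[((q-[x,y])*6+3).astype(int)],True,(0,0,255),1)
cv2.imwrite("pics/lug.png",im);print(x,y)
E
```

```text
clock: 11.05
position: [0.4315, -0.3725, 0.26]
tool_rot: [-3.14, -0.001, 1.199]
clock: 11.55
position: [0.4771, -0.253, 0.2404]
tool_rot: [3.141, -0.001, 0.861]
clock: 12.05
position: [0.4749, -0.2571, 0.1808]
tool_rot: [3.141, 0.0, 0.859]
force: [0.2, 0.6, -0.4]
grip_width: 0.0853
finger_force: 0.0
[-0.20281247  0.61125739  0.86125624  1.9046212  -0.58979831  0.89931674
  0.24117122] [ 0.47509848 -0.25717011  0.18106113] [ 3.14079837e+00 -1.79800097e-04  8.58949336e-01]
[325.56263472 239.43588596]
260 189
```

View pics/lug.png

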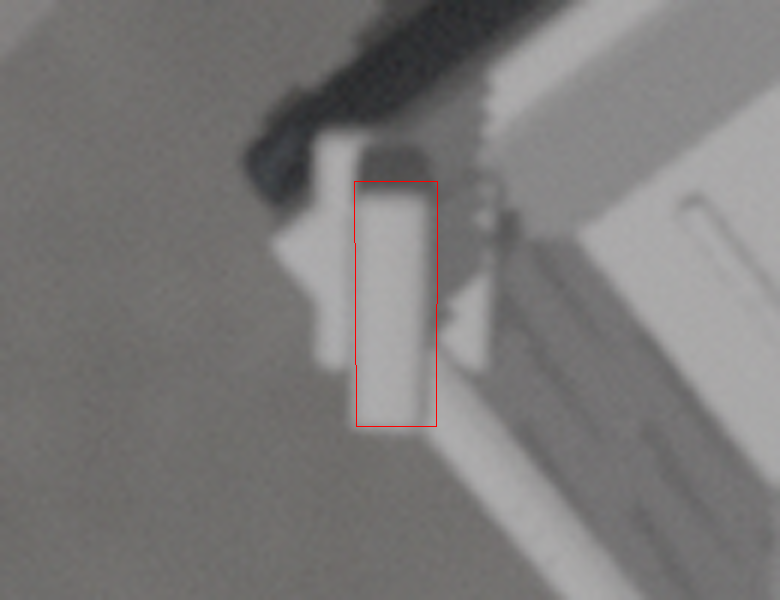

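The red box is the predicted lug top. It matches the white rib at crop (355–430, 185–430) to about 1 mm, so I'll descend and grip.

```bash
python3 -m crank '{"travel":[[0,0,-4],[0,0,-8],[0,0,-10.5],[0,0,-11.8],[0,0,-12.3]],"turn":[[0,0,0],[0,0,0],[0,0,0],[0,0,0],[0,0,0]],"gripper":[0,0,0,0,0]}' 80
python3 -m crank '{"travel":[[0,0,0],[0,0,0],[0,0,0],[0,0,0],[0,0,0]],"turn":[[0,0,0],[0,0,0],[0,0,0],[0,0,0],[0,0,0]],"gripper":[0.2,0.35,0.5,0.65,0.8]}' 40
python3 -m crank '{"travel":[[0,0,0],[0,0,0],[0,0,0],[0,0,0],[0,0,0]],"turn":[[0,0,0],[0,0,0],[0,0,0],[0,0,0],[0,0,0]],"gripper":[0.9,1,1,1,1]}' 80
```

```text
clock: 12.6
position: [0.475, -0.257, 0.0571]
tool_rot: [-3.141, 0.0, 0.859]
force: [-0.2, -0.4, 0.5]
grip_width: 0.0854
finger_force: 0.0
clock: 13.1
position: [0.4751, -0.2568, 0.0577]
tool_rot: [3.141, -0.0, 0.859]
force: [-0.5, -0.1, 0.8]
grip_width: 0.0176
finger_force: 0.0
clock: 13.6
position: [0.475, -0.257, 0.0577]
tool_rot: [3.141, -0.0, 0.859]
force: [-1.4, 1.0, 8.7]
grip_width: 0.0066
finger_force: 79.0
```

```bash
python3 -m crank '{"travel":[[0.01,-0.01,0.14],[0.03,-0.02,0.28],[0.04,-0.03,0.42],[0.05,-0.05,0.56],[0.07,-0.06,0.7]],"turn":[[0.39,0.45,0],[0.78,0.91,0],[1.18,1.36,0],[1.57,1.82,0],[1.96,2.27,0]],"gripper":[1,1,1,1,1]}' 80
python3 -m crank '{"travel":[[0.02,-0.02,0.14],[0.04,-0.03,0.28],[0.06,-0.05,0.42],[0.07,-0.06,0.56],[0.09,-0.08,0.7]],"turn":[[0.39,0.45,0],[0.78,0.91,0],[1.18,1.36,0],[1.57,1.82,0],[1.96,2.27,0]],"gripper":[1,1,1,1,1]}'
```

```text
clock: 14.1
position: [0.4756, -0.2575, 0.0644]
tool_rot: [-3.088, 0.0, 0.859]
force: [-1.4, -1.4, 0.4]
grip_width: 0.0067
finger_force: 78.2
clock: 14.6
position: [0.4766, -0.2583, 0.0714]
tool_rot: [-3.036, 0.0, 0.859]
force: [-1.0, -1.5, 0.9]
grip_width: 0.007
finger_force: 78.2
```

```bash
python3 -m crank '{"travel":[[0.02,-0.02,0.14],[0.05,-0.04,0.28],[0.07,-0.06,0.42],[0.1,-0.08,0.55],[0.12,-0.1,0.69]],"turn":[[0.39,0.45,0],[0.78,0.91,0],[1.18,1.36,0],[1.57,1.82,0],[1.96,2.27,0]],"gripper":[1,1,1,1,1]}' |grep -E "pos|force"
python3 -m crank '{"travel":[[0.03,-0.03,0.14],[0.06,-0.05,0.27],[0.09,-0.08,0.41],[0.12,-0.1,0.55],[0.15,-0.13,0.68]],"turn":[[0.39,0.45,0],[0.78,0.91,0],[1.18,1.36,0],[1.57,1.82,0],[1.96,2.27,0]],"gripper":[1,1,1,1,1]}'|grep -E "pos|force"
python3 - <<'E'
from h import *
s=bot.grab_frame("scene");w=bot.grab_frame("wrist")
im=np.hstack([cv2.resize(bgr(s)[235:325,315:415],(440,396)),cv2.resize(bgr(w)[100:460,:],(350,396)) ])
cv2.imwrite("pics/peel.png",im)
E
```

```text
position: [0.4778, -0.2592, 0.0783]
force: [-0.6, 0.2, 0.7]
finger_force: 78.3
position: [0.4792, -0.26, 0.0851]
force: [-1.4, 2.7, 3.2]
finger_force: 78.7
```

View pics/peel.png

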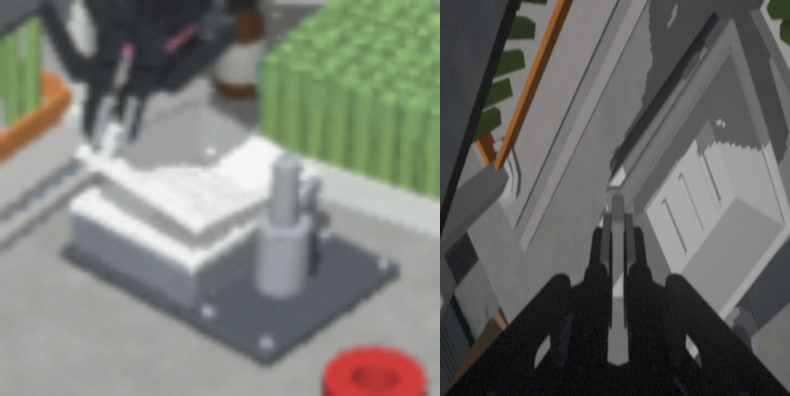

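The cover is tilting at its lug corner and the lower tray is still seated in the frame, so I'll finish the turn.

```bash
python3 -m crank '{"travel":[[0.04,-0.03,0.14],[0.07,-0.06,0.27],[0.11,-0.09,0.4],[0.14,-0.12,0.54],[0.18,-0.15,0.67]],"turn":[[0.39,0.45,0],[0.78,0.91,0],[1.18,1.36,0],[1.57,1.82,0],[1.96,2.27,0]],"gripper":[1,1,1,1,1]}' |grep -E "pos|force"
python3 -m crank '{"travel":[[0.04,-0.03,0.13],[0.08,-0.07,0.26],[0.1,-0.09,0.33],[0.1,-0.09,0.33],[0.1,-0.09,0.33]],"turn":[[0.39,0.45,0],[0.78,0.91,0],[0.98,1.13,0],[0.98,1.13,0],[0.98,1.13,0]],"gripper":[1,1,1,1,1]}'|grep -E "pos|force"
```

```text
position: [0.481, -0.262, 0.0918]
force: [-0.5, 2.7, 3.6]
finger_force: 78.7
position: [0.4821, -0.2631, 0.095]
force: [0.2, 1.6, 3.2]
finger_force: 78.7
```

```bash
python3 -m crank '{"travel":[[0,0,0.15],[0,0,0.3],[0,0,0.5],[0,0,0.7],[0,0,1]],"turn":[[0,0,0],[0,0,0],[0,0,0],[0,0,0],[0,0,0]],"gripper":[1,1,1,1,1]}' |grep -E "pos|force"
python3 -m crank '{"travel":[[0,0,0.4],[0,0,0.8],[0,0,1.2],[0,0,1.6],[0,0,2]],"turn":[[0,0,0],[0,0,0],[0,0,0],[0,0,0],[0,0,0]],"gripper":[1,1,1,1,1]}' |grep -E "pos|force"
python3 -m crank '{"travel":[[0,0,1],[0,0,2],[0,0,3.5],[0,0,5],[0,0,7]],"turn":[[0,0,0],[0,0,0],[0,0,0],[0,0,0],[0,0,0]],"gripper":[1,1,1,1,1]}' |grep -E "pos|force|rot"
python3 - <<'E'
from h import *
s=bot.grab_frame("scene");w=bot.grab_frame("wrist")
im=np.hstack([cv2.resize(bgr(s)[195:325,295:425],(396,396)),cv2.resize(bgr(w)[60:460,:],(400,396)) ])
cv2.imwrite("pics/lift.png",im);print(bot.observe()['qpos'])
E
```

```text
position: [0.4819, -0.2629, 0.1051]
force: [-0.9, 0.5, -0.6]
finger_force: 78.2
position: [0.482, -0.2629, 0.1254]
force: [-0.4, 0.5, -1.1]
finger_force: 78.2
position: [0.4819, -0.2628, 0.1963]
tool_rot: [-2.854, -0.0, 0.859]
force: [0.6, -0.7, -1.2]
finger_force: 78.2
[-0.04395632  0.74099493  0.79660355  1.63001049 -0.53344248  1.30821758
  0.20264923]
```

View pics/lift.png

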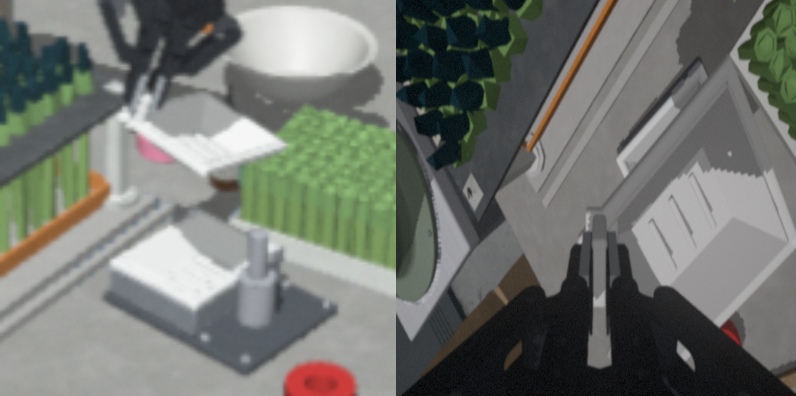

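The cover tray is free and hangs tilted from the gripper, and the lower tray is still in its nest with its clips. Next I'll raise, level and swing across close in and high.

```bash
C="grep -E pos|rot|force"; python3 -m crank '{"travel":[[0,0,2],[0,0,5],[0,0,8.5],[0,0,12],[0,0,15]],"turn":[[0,0,0],[0,0,0],[0,0,0],[0,0,0],[0,0,0]],"gripper":[1,1,1,1,1]}' |grep -E "pos|force"
python3 -m crank '{"travel":[[0,0,3.5],[-0.5,0,7.5],[-1,0,11.5],[-1.5,0,15],[-2,0,17.4]],"turn":[[-2,-2.3,0],[-4.5,-5.2,0],[-7,-8.1,0],[-9,-10.4,0],[-10.78,-12.49,0]],"gripper":[1,1,1,1,1]}' |grep -E "pos|rot|force"
python3 -m crank '{"travel":[[-0.5,2,0],[-1.5,5,0],[-3,9,0],[-4,13,0],[-5.2,16.3,0]],"turn":[[0,0,2],[0,0,5],[0,0,9],[0,0,13],[0,0,17]],"gripper":[1,1,1,1,1]}' |grep -E "pos|rot|force"
python3 -c "
from h import *
print(bot.observe()['qpos'])"
```

```text
position: [0.4818, -0.2629, 0.347]
force: [1.2, -0.2, -0.9]
finger_force: 78.2
position: [0.4614, -0.2633, 0.5215]
tool_rot: [3.138, -0.002, 0.859]
force: [1.0, -1.0, -0.6]
finger_force: 78.3
position: [0.4091, -0.0982, 0.5189]
tool_rot: [3.141, -0.001, 1.16]
force: [2.0, 0.3, 0.3]
finger_force: 78.4
[-0.83380274 -0.07179602  0.87819295  1.61617131  0.05464399  1.5707914
 -0.36748563]
```

```bash
python3 -m crank '{"travel":[[0,3,0],[0,6.5,0],[0,10.5,0],[0,14.5,0],[0,18,0]],"turn":[[0,0,4],[0,0,8],[0,0,13],[0,0,18],[0,0,22]],"gripper":[1,1,1,1,1]}' |grep -E "pos|rot|force"
python3 -c "
from h import *
print(bot.observe()['qpos'])"
python3 -m crank '{"travel":[[-0.5,2.8,0],[-1,5.6,0],[-1.7,8.4,0],[-2.4,11.2,0],[-3,14,0]],"turn":[[0,0,4],[0,0,9],[0,0,14],[0,0,18],[0,0,23]],"gripper":[1,1,1,1,1]}' |grep -E "pos|rot|force"
python3 -c "
from h import *
print(bot.observe()['qpos'])"
```

```text
position: [0.4094, 0.0817, 0.5192]
tool_rot: [3.141, -0.001, 1.544]
force: [0.7, -0.3, 0.6]
finger_force: 78.4
[-1.01990267 -0.0533646   0.65129672  1.61564718  0.03149777  1.56790905
 -0.39610653]
position: [0.3793, 0.2216, 0.5191]
tool_rot: [3.141, -0.001, 1.946]
force: [-0.7, 0.5, -0.4]
finger_force: 78.4
[-1.16375601  0.01037628  0.51269899  1.56932894 -0.00552922  1.56285365
 -0.27599331]
```

```bash
python3 -m crank '{"travel":[[-0.4,2.2,0],[-0.8,4.4,0],[-1.2,6.6,0],[-1.6,8.8,0],[-2,11,0]],"turn":[[0,0,4],[0,0,9],[0,0,14],[0,0,18],[0,0,22]],"gripper":[1,1,1,1,1]}' |grep -E "pos|rot|force"
python3 -m crank '{"travel":[[0,0,-2],[0,0,-5],[0,0,-8.5],[0,0,-12.5],[0,0,-16]],"turn":[[0,0,0],[0,0,0],[0,0,0],[0,0,0],[0,0,0]],"gripper":[1,1,1,1,1]}' |grep -E "pos|rot|force"
python3 -m crank '{"travel":[[0,0,-3.5],[0,0,-7.5],[0,0,-11],[0,0,-14],[0,0,-16]],"turn":[[0,0,0],[0,0,0],[0,0,0],[0,0,0],[0,0,0]],"gripper":[1,1,1,1,1]}' |grep -E "pos|rot|force"
python3 -m crank '{"travel":[[1,0.2,-0.7],[2.5,0.5,-1.5],[4,0.8,-2.5],[5.2,1.1,-3.2],[5.9,1.2,-3.5]],"turn":[[0,0,0],[0,0,0],[0,0,0],[0,0,0],[0,0,0]],"gripper":[1,1,1,1,1]}' |grep -E "pos|rot|force"
python3 - <<'E'
from h import *
print(bot.observe()['qpos'])
s=bot.grab_frame("scene");t=bot.grab_frame("top");w=bot.grab_frame("wrist")
for n,f in(("s",s),("t",t),("w",w)): cv2.imwrite(f"pics/fin_{n}.png",bgr(f))
c=np.array([.4637,.3851]);a=np.radians(82.6);R=np.array([[np.cos(a),-np.sin(a)],[np.sin(a),np.cos(a)]])
for q in((-.06,-.05),(.06,-.05),(.06,.05),(-.06,.05)):
  P=[*(c+R@np.array(q)),.158];print(q,np.round(P,3),[proj(f,P)[0].round(1).tolist() for f in(s,t,w)])
g=t["pixels"];h=cv2.cvtColor(g,cv2.COLOR_RGB2HSV);m=((h[...,2]>150)&(h[...,1]<40)).astype(np.uint8)[215:300,110:215]
n,l,st,_=cv2.connectedComponentsWithStats(m)
for i in range(1,n):
  if st[i,4]>60:
    k=cv2.findContours((l==i).astype(np.uint8),cv2.RETR_EXTERNAL,cv2.CHAIN_APPROX_SIMPLE)[0][0];print(st[i]+[110,215,0,0,0],(cv2.boxPoints(cv2.minAreaRect(k))+[110,215]).round(1).tolist())
E
```

```text
position: [0.3594, 0.3315, 0.519]
tool_rot: [3.142, -0.0, 2.33]
force: [0.2, -0.2, -1.3]
finger_force: 78.4
position: [0.3594, 0.3304, 0.3573]
tool_rot: [-3.141, -0.0, 2.327]
force: [0.8, -0.1, -0.9]
finger_force: 78.3
position: [0.3592, 0.3301, 0.197]
tool_rot: [-3.14, 0.0, 2.327]
force: [-0.0, 0.9, 0.1]
finger_force: 78.3
position: [0.4202, 0.3425, 0.1638]
tool_rot: [3.141, 0.0, 2.325]
force: [-0.8, 0.3, -0.5]
finger_force: 78.3
[-1.04911669  0.50285233  0.35047895  1.89882681 -0.23740107  0.77994191
  0.18574416]
(-0.06, -0.05) [0.506 0.319 0.158] [[206.0, 181.8], [163.8, 248.0], [424.4, 449.1]]
(0.06, -0.05) [0.521 0.438 0.158] [[187.5, 171.1], [125.3, 242.1], [648.1, 303.9]]
(0.06, 0.05) [0.422 0.451 0.158] [[161.3, 179.4], [119.5, 273.8], [533.2, 114.7]]
(-0.06, 0.05) [0.406 0.332 0.158] [[179.0, 190.8], [158.2, 279.6], [288.2, 303.6]]
[ 110  215   91   85 3134] [[110.0, 215.0], [200.0, 215.0], [200.0, 299.0], [110.0, 299.0]]
[195 215  20  20 218] [[195.0, 215.0], [214.0, 215.0], [214.0, 234.0], [195.0, 234.0]]
[203 256   5  44 138] [[203.0, 256.0], [206.2, 255.9], [207.5, 299.0], [204.3, 299.1]]
[113 275  14  14  84] [[111.1, 278.3], [117.0, 274.2], [126.5, 287.7], [120.6, 291.8]]
```

```bash
python3 - <<'E'
from h import *
w=cv2.imread("pics/fin_w.png",0);s=cv2.imread("pics/fin_s.png",0);t=cv2.imread("pics/fin_t.png",0)
for n,im,ps in(("w",w,[(424,449),(533,115),(288,304)]),("t",t,[(163.8,248),(125.3,242.1),(119.5,273.8),(158.2,279.6)]),("s",s,[(206,181.8),(187.5,171.1),(161.3,179.4),(179,190.8)])):
  r=25 if n=="w" else 5
  for p in ps:
    m=np.zeros_like(im);cv2.circle(m,(int(p[0]),int(p[1])),r,255,-1)
    c=cv2.goodFeaturesToTrack(im,4,.05,4 if n!="w" else 8,mask=m,useHarrisDetector=False)
    print(n,p,None if c is None else c.reshape(-1,2).tolist())
# line profiles in wrist across predicted rim edges (outward normal), edge position error in px
P=np.array([(424.4,449.1),(648.1,303.9),(533.2,114.7),(288.2,303.6)])
for a,b in((2,3),(1,2),(0,1)):
  d=P[b]-P[a];nrm=np.array([d[1],-d[0]])/np.linalg.norm(d)
  if nrm@(P[a]-P.mean(0))<0:nrm=-nrm
  for u in(.2,.35,.5,.65,.8):
    q=P[a]+u*d;k=np.arange(-30,31);xy=q+k[:,None]*nrm
    if (xy[:,0].max()<639)and(xy[:,1].max()<479):
      v=cv2.remap(cv2.GaussianBlur(w,(0,0),1),xy[:,0].astype(np.float32),xy[:,1].astype(np.float32),1).ravel().astype(int);print(a,b,u,v[::3].tolist())
E
```

```text
w (424, 449) [[408.0, 437.0], [440.0, 462.0], [417.0, 443.0], [426.0, 464.0]]
w (533, 115) [[538.0, 118.0], [555.0, 110.0], [542.0, 125.0]]
w (288, 304) [[295.0, 308.0], [311.0, 310.0], [300.0, 294.0], [286.0, 307.0]]
t (163.8, 248) [[166.0, 247.0], [160.0, 250.0]]
t (125.3, 242.1) [[124.0, 242.0], [128.0, 240.0]]
t (119.5, 273.8) [[115.0, 271.0], [117.0, 276.0]]
t (158.2, 279.6) [[157.0, 275.0], [157.0, 283.0]]
s (206, 181.8) [[204.0, 182.0]]
s (187.5, 171.1) [[187.0, 167.0], [188.0, 172.0], [183.0, 174.0]]
s (161.3, 179.4) [[164.0, 179.0]]
s (179, 190.8) [[176.0, 190.0], [178.0, 186.0], [183.0, 190.0]]
2 3 0.2 [96, 95, 118, 155, 146, 150, 156, 158, 160, 153, 125, 127, 155, 158, 157, 158, 157, 158, 158, 158, 158]
2 3 0.35 [97, 98, 115, 154, 150, 152, 157, 159, 161, 156, 129, 128, 156, 158, 159, 159, 159, 159, 159, 159, 159]
2 3 0.5 [92, 98, 109, 151, 152, 151, 157, 161, 162, 157, 131, 128, 158, 159, 159, 159, 159, 159, 159, 160, 160]
2 3 0.65 [95, 98, 102, 144, 155, 150, 157, 160, 161, 158, 134, 128, 157, 160, 160, 159, 160, 160, 160, 160, 160]
2 3 0.8 [84, 92, 99, 127, 157, 155, 15
[... 284 characters left out ...]
99, 98, 99]
1 2 0.65 [129, 129, 127, 128, 131, 144, 154, 153, 152, 149, 110, 40, 33, 34, 33, 31, 32, 31, 29, 31, 39]
1 2 0.8 [129, 129, 128, 129, 133, 147, 154, 153, 153, 148, 124, 102, 101, 102, 101, 101, 100, 100, 95, 65, 51]
0 1 0.2 [17, 17, 13, 17, 12, 18, 35, 58, 81, 88, 80, 60, 60, 60, 57, 40, 17, 12, 13, 13, 12]
0 1 0.35 [65, 40, 26, 21, 19, 20, 18, 19, 18, 16, 18, 16, 19, 15, 14, 13, 13, 14, 13, 12, 11]
0 1 0.5 [90, 90, 89, 90, 89, 89, 89, 91, 94, 94, 83, 62, 60, 60, 59, 59, 59, 59, 58, 59, 58]
0 1 0.65 [91, 91, 90, 90, 90, 89, 89, 92, 95, 95, 84, 64, 61, 60, 59, 58, 58, 53, 40, 35, 35]
0 1 0.8 [148, 147, 148, 147, 132, 103, 95, 97, 97, 94, 83, 66, 63, 63, 59, 46, 39, 50, 59, 60, 61]
```

All three visible rim edges in the wrist image lie within about 1 px of where a level tray, centred over the panel with its rim underside at z = 0.15 m, should appear. I'm handing in.

```bash
python3 -m crank '{"travel":[[0,0,0],[0,0,0],[0,0,0],[0,0,0],[0,0,0]],"turn":[[0,0,0],[0,0,0],[0,0,0],[0,0,0],[0,0,0]],"gripper":[1,1,1,1,1]}' && python3 -c "
from workcell import bot
print(bot.job_done())"
```

```text
clock: 23.45
position: [0.4189, 0.3422, 0.1641]
tool_rot: [3.141, -0.0, 2.326]
force: [-0.1, -0.5, -0.6]
grip_width: 0.0076
finger_force: 78.3
the job is handed in; nothing more can be done
None
```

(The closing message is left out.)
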